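# Find the barrel with the metal core and hold it over its board

### The job

One of the two identical closed aluminium barrels on the mat still has its heavy metal core inside, the other only a plastic dummy: lift them in turn and judge by weight which is the heavier. Leave the lighter one standing upright and fully down in either hole of the two-hole rack, and finish while holding the heavier one upright and still in the gripper above the middle of the larger of the two circuit boards, with its underside about 12 cm above the board. Never tip a barrel over, and leave the boards and the other things on the table where they are.

Things in the scene. Friction and masses are not known exactly. Their poses are not given: they have to be found in the camera images.
- barrel_1: closed round aluminium barrel, 34 mm diameter, 90 mm tall, standing upright on its flat foot on the mat at the start; origin at the centre of its underside, z up along the barrel. The two barrels look exactly alike; a hidden core makes one of them heavier, and which one differs from run to run. The heavier weighs at least twice as much as the lighter and under 500 g.
- barrel_2: closed round aluminium barrel, 34 mm diameter, 90 mm tall, standing upright on its flat foot on the mat at the start; origin at the centre of its underside, z up along the barrel. The two barrels look exactly alike; a hidden core makes one of them heavier, and which one differs from run to run. The heavier weighs at least twice as much as the lighter and under 500 g.
- rack: rack fixed to the table: grey plastic block 64 x 150 mm, top face 45 mm above the mat, on an aluminium foot plate 76 x 174 x 7 mm; origin at the centre of its underside, y along its row of two holes, z up. Round blind holes, 39 mm wide with a 4 mm chamfer at the mouth, 76 mm apart, 35 mm deep (floor 10 mm above the mat; a seated barrel stands 55 mm out), both empty at the start
- hole_left (a point): centre of the mouth of the rack's hole on its +y side, in the top face 45 mm above the mat
- hole_right (a point): centre of the mouth of the rack's hole on its -y side, in the top face 45 mm above the mat
- control_board: the larger circuit board, 55 x 79 mm, 5 mm thick, loose, lying flat on the mat; origin at the centre of its underside. The heavier barrel is shown above it
- phone_board: bystander: the smaller circuit board, 40 x 63 x 5 mm, lying flat near the tea cup at the right; origin at the centre of its underside
- flux_pot: bystander: closed round pot with a black lid, 42 mm diameter, 30 mm tall; origin at the centre of its underside
- tape_black: bystander: small roll of black tape, 59 mm across, 19 mm tall, lying flat; origin at the centre of its underside
- driver_red: bystander: small screwdriver with a red handle, 156 mm long and 11 mm thick, lying beyond the rack; origin under its middle
- marker: bystander: capped pen, 135 mm long and 17 mm thick, lying along the near edge; origin under its middle

How it is judged:
At the end, for the whole second after the job is handed in: Lighter barrel released in a rack hole: within 6 mm of its axis and of its floor, tilt under 0.2 rad, rack carries under 2.4 N. Heavier held still by the fingers alone, tilt under 0.25 rad, within 40 mm of the large board's centre, 50 to 220 mm up. Boards and bystanders moved under 20 mm (((((horizontal distance between barrel_2 and hole_left below 0.006 m or horizontal distance between barrel_2 and hole_right below 0.006 m) and z of barrel_2 in the frame of rack below 0.016 m and angle between barrel_2's own z axis and vertical below 0.2 rad and linear speed of barrel_2 below 0.03 m/s and contact force between barrel_2 and the fingers below 0.1 N and contact force between barrel_2 and rack between 0.3 and 2.4 N) and (contact force between barrel_1 and the fingers above 1 N and angle between barrel_1's own z axis and vertical below 0.25 rad and z of barrel_1 in the frame of control_board between 0.05 and 0.22 m and horizontal distance between barrel_1 and control_board below 0.04 m and linear speed of barrel_1 below 0.03 m/s and contact force between barrel_1 and rack below 0.05 N and contact force between barrel_1 and control_board below 0.05 N)) or (((horizontal distance between barrel_1 and hole_left below 0.006 m or horizontal distance between barrel_1 and hole_right below 0.006 m) and z of barrel_1 in the frame of rack below 0.016 m and angle between barrel_1's own z axis and vertical below 0.2 rad and linear speed of barrel_1 below 0.03 m/s and contact force between barrel_1 and the fingers below 0.1 N and contact force between barrel_1 and rack between 0.3 and 2.4 N) and (contact force between barrel_2 and the fingers above 1 N and angle between barrel_2's own z axis and vertical below 0.25 rad and z of barrel_2 in the frame of control_board between 0.05 and 0.22 m and horizontal distance between barrel_2 and control_board below 0.04 m and linear speed of barrel_2 below 0.03 m/s and contact force between barrel_2 and rack below 0.05 N and contact force between barrel_2 and control_board below 0.05 N))) and distance of each of control_board, phone_board, flux_pot, tape_black, driver_red, marker from where it was at the start of the episode below 0.02 m); the arm keeps its last pose, push and grip.
It fails at once if a barrel is tipped over (angle between any of barrel_1, barrel_2's own z axis and vertical above 0.7 rad).
It fails at once if a board or a bystander is pushed away (distance of any of control_board, phone_board, flux_pot, tape_black, driver_red, marker from where it was at the start of the episode above 0.03 m).
It also fails if it takes over 72 s, if anything falls off the work surface, if the arm or the gripper's body presses on something with over 40 N, if the wrist force passes 120 N, or if a joint passes its speed limit or range.

### The arm

A 6-joint arm with a two-finger parallel gripper is mounted at the origin on a cart in front of the work surface, level with it; the furniture and walls round the work are solid. World frame = base frame: x ahead of the robot, y to its left, z up, the work surface at z = 0. Lengths are in m, angles in rad, forces in N, time in s.
With the tool pointing down it reaches from about 0.275 to 0.775 m from the base axis. Payload 14.6 kg.
Tool frame: the origin (TCP) lies on the centre line of the jaws, within the pads' length; the fingertips stand 8 mm ahead of it and the grasp point (between the pads) lies 11 mm behind it (ctrl.tip_extent is the distance from the TCP to the fingertips, in m); z points along the fingers, y is the line along which they close (so a half turn about z gives the same grasp; the last joint's range is limited). The gripper opens to 85 mm and grips with 20 to 120 N. Pads are 22 mm wide; open, the fingers measure 114 mm over their backs; the gripper's body (76 mm by 85 mm) begins 54 mm behind the grasp point. The pads swing forward as they close: fully open they stand 13 mm farther back than shut.
Start: joints at [-1.357, 0.263, -0.048, 1.259, 0, 1.415], TCP at [0.189, -0.49, 0.239] pointing down, gripper open.
Joint ranges: [-2.65, 2.65], [-0.89, 1.7], [-1.18, 1.37], [-2.13, 2.11], [-1.35, 1.29], [-3.14, 3.14]. Speed limits (rad/s): [1.89, 1.89, 2.57, 2.79, 3.14, 3.14].

### API

Orientations are given as a 3x3 rotation matrix whose columns are the frame's x, y, z axes.
In Python, from cell import ctrl gives the robot as it stands.
- The arm moves only by the tool jog_arm, never from a script. Its argument "commands" is a list of rows, each a list of 3 entries, a list of its own where there are three numbers: the shift along the tool's x, y, z scaled (see below), then the turn, a rotation vector about the tool's x, y, z scaled (see below), then the opening, from 0 (shut) to 1 (fully open). A call has 1 to 12 rows; each row is the pose to reach, as a shift and turn from the pose commanded when the call began, along the tool's axes at that moment, turning the shorter way round; what a row does not reach only later rows make up. The controller multiplies each number of a shift by 0.2 m and each number of a turn by pi rad. A row lasts 1/8 s, in which the tool goes at most 62.5 mm and 10.7 degrees, less where a joint would pass 70% of its speed; a pose out of reach is approached as far as the arm can. A call with a number of a shift or a turn outside -1 to 1 is refused whole. A call with a gripper value outside its range is refused whole. The fingers move at their own pace and stop on an object; "grip_force" is the grip in N (left out, the last holds). Time passes only in rows, so rows that repeat a pose let the fingers close. It gives the time, the measured TCP pose, the force, the opening and the grip force at its end, in the units of the state.
- ctrl.read_state(): the state, without advancing time (a new reading comes with each control period).
- ctrl.get_image(name): name is "side" or "top"; returns (picture, depth): 400x640x3 uint8, blue, green, red; 400x640 float32, m along the optical axis (not along the pixel's ray), 0 where there is no reading.
- ctrl.get_calibration(name): a dict with "mtx" (3x3 intrinsics, pixels), "T" (4x4, takes a point from camera to world coordinates). Camera axes: x right, y down, z forward; pixel columns grow to the right and rows downward; lengths in m; the calibration is good to about 2 mm. A picture is of the moment at which its call begins. get_calibration takes no time and is no camera call.
- ctrl.job_done(): hands the job in; it is judged then, once.
Trained networks look in the newest picture that a camera, given by its name, has taken for a name from the list of things; names that differ only in an ending like _2 or _b are one class to them, and where a whole thing is asked for, a point or a joint stands for the part that bears it (a point fixed in the world has none). Each returns a list of dicts, best first, with "conf" (0 to 1); they miss things now and then, are a little off and sometimes report something else, mostly with a low value. They report only what shows in the picture. A call takes as long as a camera call.
- ctrl.recognise(camera, thing): "location" ([x, y, z] in m, in world coordinates, good to about 4 mm: the middle of the surface that is visible of it).
The state is a dict: "time": time; "joint_pos": joint angles; "joint_vel": joint speeds; "joint_efforts": joint torques, N m; "ee_pos": TCP position; "tcp_rot": TCP orientation; "force": force on the tool from outside, world axes, zero at the start; "ft_torque": the same for the moment, N m; "opening": finger opening in m; "grasp_force": force on a finger pad.
Only numpy, scipy, OpenCV 4.12 (cv2) and the standard library are available. Lean on these libraries where they do the work, as an engineer would, in place of code of your own. Each camera call takes 0.05 s, during which the arm holds its last target. There are 200 camera calls.

## Working session

There is one attempt and no reset: what is moved stays moved. The work goes in short steps, Python scripts to look and compute and a tool call to move; the robot and the scene stay as the last step left them, time stands still between calls to the robot, and variables do not carry over. Pictures are saved under pics/ and viewed, at most 10 in all, crops included, and the job is handed in when it is done.

Besides the shell and the picture viewer there is one more tool, called as name(argument=value, ...) on one line, values as JSON. jog_arm: Moves the arm, as the interface text tells. Its arguments: {"type":"object","properties":{"commands":{"type":"array","items":{"type":"array"}},"grip_force":{"type":"number"}},"required":["commands"]}

```bash
mkdir -p pics
python3 - <<'E'
from cell import ctrl
import cv2,numpy as np
for c in("top","side"):
    im,d=ctrl.get_image(c);cv2.imwrite(f"pics/{c}0.png",im);np.save(f"{c}0.npy",d)
    k=ctrl.get_calibration(c);print(c,k["mtx"].round(1).tolist(),k["T"].round(3).tolist())
    for t in["barrel_1","rack","control_board","phone_board","flux_pot","tape_black","driver_red","marker"]:
        print(t,[(np.round(r["location"],3).tolist(),round(r["conf"],2)) for r in ctrl.recognise(c,t)][:4])
s=ctrl.read_state()
for k in s:print(k,np.round(s[k],3).tolist())
E
```

```text
top [[471.3, 0.0, 313.7], [0.0, 471.3, 193.7], [0.0, 0.0, 1.0]] [[-0.014, -0.994, 0.11, 0.392], [-1.0, 0.015, 0.014, -0.06], [-0.015, -0.109, -0.994, 1.198], [0.0, 0.0, 0.0, 1.0]]
barrel_1 [([0.494, 0.254, 0.085], 0.73), ([0.434, -0.186, 0.09], 0.53)]
rack [([0.558, 0.031, 0.043], 0.84)]
control_board [([0.602, -0.196, 0.005], 0.61)]
phone_board [([0.539, -0.394, -0.001], 0.68)]
flux_pot [([0.436, 0.013, 0.03], 0.73)]
tape_black [([0.463, -0.328, 0.019], 0.87)]
driver_red [([0.696, -0.062, 0.01], 0.71), ([0.556, 0.03, 0.042], 0.49)]
marker [([0.34, -0.205, 0.01], 0.65)]
side [[435.7, 0.0, 327.1], [0.0, 435.7, 199.0], [0.0, 0.0, 1.0]] [[-0.937, -0.218, 0.272, 0.201], [-0.348, 0.592, -0.727, 0.777], [-0.003, -0.776, -0.631, 0.786], [0.0, 0.0, 0.0, 1.0]]
barrel_1 [([0.489, 0.272, 0.061], 0.95), ([0.432, -0.177, 0.053], 0.93)]
rack [([0.557, 0.047, 0.036], 0.68)]
control_board [([0.597, -0.191, 0.001], 0.58)]
phone_board [([0.552, 0.046, 0.034], 0.64), ([0.489, 0.27, 0.064], 0.54), ([0.528, -0.398, -0.003], 0.45)]
flux_pot [([0.426, 0.026, 0.025], 0.81)]
tape_black [([0.465, -0.334, 0.018], 0.66)]
driver_red [([0.695, -0.051, 0.005], 0.65)]
marker [([0.337, -0.203, 0.012], 0.53)]
time 0.9
joint_pos [-1.357, 0.263, -0.048, 1.259, -0.0, 1.415]
joint_vel [-0.002, 0.0, 0.001, -0.001, -0.001, -0.001]
joint_efforts [-0.001, -63.742, 38.477, 0.001, -0.0, 0.0]
ee_pos [0.189, -0.49, 0.239]
tcp_rot [[0.933, 0.36, -0.0], [0.36, -0.933, 0.0], [0.0, -0.0, -1.0]]
force [0.206, -0.326, 0.124]
ft_torque [0.003, 0.004, -0.034]
grasp_force 0.0
opening 0.085
```

View pics/top0.png

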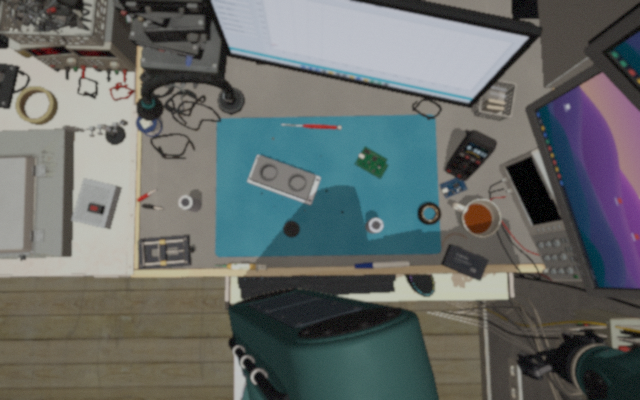

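View pics/side0.png

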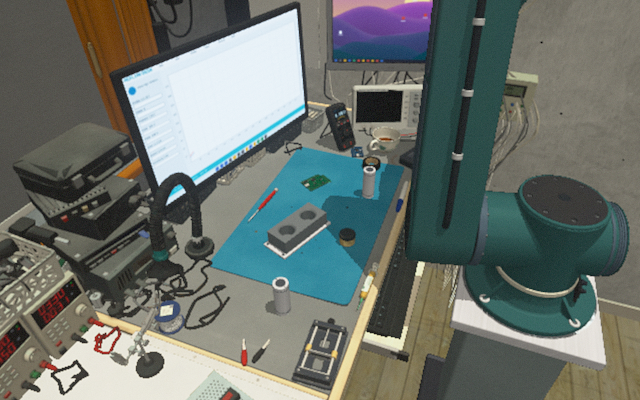

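```bash
cat > h.py <<'E'
from cell import ctrl
import cv2,numpy as np
def world(c,d):
    k=ctrl.get_calibration(c);M=k["mtx"];T=k["T"];v,u=np.mgrid[0:400,0:640]
    P=np.stack([(u-M[0,2])/M[0,0]*d,(v-M[1,2])/M[1,1]*d,d],-1)
    W=P@T[:3,:3].T+T[:3,3]; W[d==0]=np.nan; return W
def px(c,p):
    k=ctrl.get_calibration(c);q=np.linalg.inv(k["T"])@np.r_[p,1];q=k["mtx"]@q[:3];return (q[:2]/q[2]).round(1)
E
python3 - <<'E'
from h import *
for c in("top","side"):
    W=world(c,np.load(f"{c}0.npy"))
    for n,p,lo,hi,r in[("bA",(.494,.257),.08,.1,.03),("bB",(.432,-.182),.08,.1,.03),("bAside",(.494,.257),.015,.082,.03),("bBside",(.432,-.182),.015,.082,.03),("rack",(.557,.035),.04,.05,.11)]:
        m=(np.hypot(W[...,0]-p[0],W[...,1]-p[1])<r)&(W[...,2]>lo)&(W[...,2]<hi)
        if m.sum()<10: print(c,n,m.sum());continue
        Q=W[m];h=Q[:,:2].astype(np.float32)
        print(c,n,m.sum(),"med",np.median(Q,0).round(4),"minmax",np.percentile(h,1,0).round(4),np.percentile(h,99,0).round(4),"rect",[np.round(x,4) for x in cv2.minAreaRect(h)],"circ",[np.round(x,4) for x in cv2.minEnclosingCircle(h)])
E
```

```text
top bA 169 med [0.4991 0.2605 0.0903] minmax [0.4841 0.2444] [0.5159 0.2775] rect [array([0.4996, 0.2601]), array([0.0332, 0.0321]), np.float64(40.8664)] circ [array([0.4986, 0.2613]), np.float64(0.0178)]
top bB 164 med [ 0.4386 -0.1875  0.0914] minmax [ 0.4241 -0.2037] [ 0.4547 -0.172 ] rect [array([ 0.4395, -0.1881]), array([0.0327, 0.0306]), np.float64(89.3783)] circ [array([ 0.4391, -0.1881]), np.float64(0.0168)]
top bAside 100 med [0.4949 0.2473 0.0496] minmax [0.4831 0.244 ] [0.5148 0.261 ] rect [array([0.4996, 0.252 ]), array([0.017 , 0.0342]), np.float64(86.8535)] circ [array([0.5   , 0.2598]), np.float64(0.0172)]
top bBside 40 med [ 0.4335 -0.1737  0.0482] minmax [ 0.4226 -0.1865] [ 0.4521 -0.1712] rect [array([ 0.4358, -0.1771]), array([0.0312, 0.0112]), np.float64(16.4382)] circ [array([ 0.4374, -0.1825]), np.float64(0.0157)]
top rack 1102 med [0.5629 0.0313 0.0465] minmax [ 0.5135 -0.0407] [0.6124 0.1078] rect [array([0.5626, 0.0332]), array([0.1506, 0.0645]), np.float64(69.0923)] circ [array([0.5626, 0.0322]), np.float64(0.0805)]
side bA 196 med [0.4953 0.2644 0.0873] mi
[... 321 characters left out ...]
9462)] circ [array([ 0.4348, -0.1875]), np.float64(0.0192)]
side bAside 321 med [0.4883 0.275  0.049 ] minmax [0.4795 0.2564] [0.5095 0.2795] rect [array([0.493 , 0.2705]), array([0.0342, 0.0183]), np.float64(21.1629)] circ [array([0.4958, 0.2636]), np.float64(0.0172)]
side bBside 227 med [ 0.4315 -0.1744  0.0484] minmax [ 0.4184 -0.1882] [ 0.4503 -0.168 ] rect [array([ 0.4323, -0.177 ]), array([0.0332, 0.0172]), np.float64(18.9805)] circ [array([ 0.4347, -0.1837]), np.float64(0.0167)]
side rack 825 med [0.5592 0.0391 0.0441] minmax [ 0.508  -0.0397] [0.6094 0.1107] rect [array([0.5594, 0.0336]), array([0.1524, 0.0686]), np.float64(69.0884)] circ [array([0.5587, 0.0335]), np.float64(0.0815)]
```

The top view shows barrels at px (186,202) and (375,225), the rack at (285,178) and the large green board at (372,162). The small blue board is at (453,187). The side view agrees: both rack holes are empty and the barrels stand upright. I'll go to the near barrel B at (0.437,-0.187), turning the tool so its x lies along world y.

jog_arm(commands=[[[0.2,-0.11,0],[0,0,-0.06],1],[[0.45,-0.25,0],[0,0,-0.12],1],[[0.7,-0.4,0],[0,0,-0.18],1],[[0.85,-0.48,0],[0,0,-0.24],1],[[0.85,-0.48,0],[0,0,-0.3],1],[[0.85,-0.48,0],[0,0,-0.36],1],[[0.85,-0.48,0],[0,0,-0.383],1],[[0.85,-0.48,0],[0,0,-0.383],1],[[0.85,-0.48,0],[0,0,-0.383],1]], grip_force=40)

```text
time: 2.02
ee_pos: [0.3132, -0.3389, 0.2393]
tcp_rot: [[0.001, 1.0, -0.0], [1.0, -0.001, 0.0], [0.0, -0.0, -1.0]]
force: [0.8, 0.3, 0.2]
opening: 0.0856
grasp_force: 0.0
```

Run:
```python
from h import *
s=ctrl.read_state()
for k in("time","ee_pos","tcp_rot","joint_pos","force","ft_torque"):print(k,np.round(s[k],4).tolist())
```

```text
time 2.025
ee_pos [0.3132, -0.3389, 0.2393]
tcp_rot [[0.0007, 1.0, -0.0], [1.0, -0.0007, 0.0], [0.0, -0.0, -1.0]]
joint_pos [-1.0017, 0.1543, -0.1929, 1.2236, 0.0, 0.5698]
force [0.7826, 0.3332, 0.153]
ft_torque [0.0239, -0.0124, 0.0351]
```

jog_arm(commands=[[[0.25,0.2,0],[0,0,0],1],[[0.5,0.4,0.05],[0,0,0],1],[[0.7,0.57,0.15],[0,0,0],1],[[0.76,0.62,0.25],[0,0,0],1],[[0.76,0.62,0.35],[0,0,0],1],[[0.76,0.62,0.35],[0,0,0],1],[[0.76,0.62,0.6],[0,0,0],1],[[0.76,0.62,0.8],[0,0,0],1],[[0.76,0.62,0.925],[0,0,0],1],[[0.76,0.62,0.925],[0,0,0],1],[[0.76,0.62,0.925],[0,0,0],1]])

```text
time: 3.4
ee_pos: [0.4377, -0.1874, 0.0557]
tcp_rot: [[-0.001, 1.0, 0.001], [1.0, 0.001, -0.001], [-0.001, 0.001, -1.0]]
force: [-0.9, -0.1, 0.4]
opening: 0.0856
grasp_force: 0.0
```

jog_arm(commands=[[[0,0,0],[0,0,0],0.6],[[0,0,0],[0,0,0],0.4],[[0,0,0],[0,0,0],0.2],[[0,0,0],[0,0,0],0.0],[[0,0,0],[0,0,0],0],[[0,0,0],[0,0,0],0],[[0,0,0],[0,0,0],0],[[0,0,0],[0,0,0],0]])

```text
time: 4.4
ee_pos: [0.4371, -0.1869, 0.0548]
tcp_rot: [[-0.001, 1.0, 0.0], [1.0, 0.001, -0.0], [-0.0, 0.0, -1.0]]
force: [-2.5, 0.4, 9.1]
opening: 0.0334
grasp_force: 39.0
```

jog_arm(commands=[[[0,0,-0.1],[0,0,0],0],[[0,0,-0.25],[0,0,0],0],[[0,0,-0.4],[0,0,0],0],[[0,0,-0.5],[0,0,0],0],[[0,0,-0.5],[0,0,0],0],[[0,0,-0.5],[0,0,0],0],[[0,0,-0.5],[0,0,0],0],[[0,0,-0.5],[0,0,0],0],[[0,0,-0.5],[0,0,0],0],[[0,0,-0.5],[0,0,0],0]])

```text
time: 5.65
ee_pos: [0.437, -0.1867, 0.1542]
tcp_rot: [[-0.001, 1.0, -0.0], [1.0, 0.001, 0.0], [0.0, -0.0, -1.0]]
force: [0.2, 0.1, -3.4]
opening: 0.0332
grasp_force: 40.9
```

```bash
cat >> h.py <<'E'
def blob(c,p,lo,hi,r,tag=None):
    im,d=ctrl.get_image(c)
    if tag: cv2.imwrite(f"pics/{tag}.png",im)
    W=world(c,d)
    m=(np.hypot(W[...,0]-p[0],W[...,1]-p[1])<r)&(W[...,2]>lo)&(W[...,2]<hi)
    Q=W[m]; print(c,m.sum(),"min",np.percentile(Q,1,0).round(4),"max",np.percentile(Q,99,0).round(4)) if m.sum() else print(c,0)
    return Q
E
python3 - <<'E'
from h import *
F=[]
for i in range(8):
    im,_=ctrl.get_image("side"); s=ctrl.read_state();F.append(s["force"])
print(np.mean(F,0),np.std(F,0),s["ft_torque"],s["ee_pos"],s["grasp_force"],s["opening"])
blob("side",s["ee_pos"][:2],0.03,0.135,.03,"lift1");blob("top",s["ee_pos"][:2],.03,.135,.03)
E
```

```text
[-0.09757012 -0.17262108 -3.93163918] [0.39592937 0.30682615 0.51357205] [ 0.00613426 -0.00627143 -0.01748292] [ 0.43703591 -0.18673477  0.15430488] 40.8862972073257 0.03325226565769013
side 137 min [ 0.4188 -0.1888  0.0982] max [ 0.451  -0.1688  0.1349]
top 0
```

B weighs about 400 g. Since the heavier barrel is under 500 g and at least twice the lighter, B must be the heavy one. I'll set it back down and lift the other.

jog_arm(commands=[[[0,0,0.15],[0,0,0],0],[[0,0,0.3],[0,0,0],0],[[0,0,0.4],[0,0,0],0],[[0,0,0.45],[0,0,0],0],[[0,0,0.48],[0,0,0],0],[[0,0,0.494],[0,0,0],0],[[0,0,0.494],[0,0,0],0],[[0,0,0.494],[0,0,0],0.3],[[0,0,0.494],[0,0,0],0.6],[[0,0,0.494],[0,0,0],1],[[0,0,0.494],[0,0,0],1],[[0,0,0.494],[0,0,0],1]])

```text
time: 7.65
ee_pos: [0.4371, -0.1868, 0.0555]
tcp_rot: [[-0.001, 1.0, 0.0], [1.0, 0.001, -0.0], [-0.0, 0.0, -1.0]]
force: [0.2, 0.2, 0.1]
opening: 0.0853
grasp_force: 0.0
```

jog_arm(commands=[[[0,0,-0.1],[0,0,0],1],[[0,0,-0.3],[0,0,0],1],[[0,0,-0.55],[0,0,0],1],[[0.2,0.02,-0.65],[0,0,0],1],[[0.4,0.04,-0.65],[0,0,0],1],[[0.6,0.06,-0.65],[0,0,0],1],[[0.8,0.08,-0.65],[0,0,0],1],[[1,0.1,-0.65],[0,0,0],1],[[1,0.1,-0.65],[0,0,0],1],[[1,0.1,-0.65],[0,0,0],1]])

```text
time: 8.9
ee_pos: [0.4568, 0.0131, 0.1855]
tcp_rot: [[-0.002, 1.0, 0.0], [1.0, 0.002, -0.0], [-0.0, 0.0, -1.0]]
force: [0.2, 0.3, -0.2]
opening: 0.085
grasp_force: 0.0
```

jog_arm(commands=[[[0.25,0.05,0],[0,0,0],1],[[0.5,0.1,0],[0,0,0],1],[[0.75,0.15,0],[0,0,0],1],[[1,0.2,0],[0,0,0],1],[[1,0.2,0],[0,0,0],1]])

```text
time: 9.52
ee_pos: [0.4972, 0.2149, 0.185]
tcp_rot: [[-0.003, 1.0, -0.0], [1.0, 0.003, 0.0], [0.0, -0.0, -1.0]]
force: [0.3, -0.6, 0.9]
opening: 0.0856
grasp_force: 0.0
```

jog_arm(commands=[[[0.24,0,0.1],[0,0,0],1],[[0.24,0,0.2],[0,0,0],1],[[0.24,0,0.2],[0,0,0],1],[[0.24,0,0.2],[0,0,0],1]])

```text
time: 10.02
ee_pos: [0.497, 0.2602, 0.1463]
tcp_rot: [[0.0, 1.0, 0.001], [1.0, -0.0, 0.0], [0.0, 0.001, -1.0]]
force: [0.5, -0.6, -0.6]
opening: 0.0857
grasp_force: 0.0
```

Run:
```python
from h import *
print(ctrl.read_state()["ee_pos"])
blob("top",(.437,-.187),.08,.1,.03);blob("side",(.437,-.187),.015,.1,.03)
blob("side",(.498,.261),.015,.082,.03,"A")
```

```text
[0.49701871 0.26022439 0.14626282]
top 167 min [ 0.4241 -0.2039  0.0835] max [ 0.4546 -0.1718  0.0967]
side 313 min [ 0.4189 -0.1992  0.016 ] max [ 0.4506 -0.1688  0.0921]
side 325 min [0.4794 0.2557 0.0156] max [0.5095 0.2796 0.0809]
```

B is standing back where it was. Now grasping A.

jog_arm(commands=[[[0,0.005,0.15],[0,0,0],1],[[0,0.005,0.35],[0,0,0],1],[[0,0.005,0.455],[0,0,0],1],[[0,0.005,0.455],[0,0,0],1],[[0,0.005,0.455],[0,0,0],0.6],[[0,0.005,0.455],[0,0,0],0.4],[[0,0.005,0.455],[0,0,0],0.2],[[0,0.005,0.455],[0,0,0],0],[[0,0.005,0.455],[0,0,0],0],[[0,0.005,0.455],[0,0,0],0],[[0,0.005,0.455],[0,0,0],0],[[0,0.005,0.455],[0,0,0],0]])

```text
time: 11.68
ee_pos: [0.4979, 0.2615, 0.0555]
tcp_rot: [[-0.001, 1.0, 0.001], [1.0, 0.001, 0.001], [0.001, 0.001, -1.0]]
force: [-1.5, 0.3, 8.7]
opening: 0.0338
grasp_force: 39.3
```

jog_arm(commands=[[[0,0,-0.1],[0,0,0],0],[[0,0,-0.25],[0,0,0],0],[[0,0,-0.4],[0,0,0],0],[[0,0,-0.5],[0,0,0],0],[[0,0,-0.5],[0,0,0],0],[[0,0,-0.5],[0,0,0],0],[[0,0,-0.5],[0,0,0],0],[[0,0,-0.5],[0,0,0],0],[[0,0,-0.5],[0,0,0],0],[[0,0,-0.5],[0,0,0],0]])

```text
time: 12.92
ee_pos: [0.4975, 0.2613, 0.1544]
tcp_rot: [[-0.001, 1.0, -0.0], [1.0, 0.001, -0.0], [-0.0, -0.0, -1.0]]
force: [0.3, -0.5, -0.8]
opening: 0.0336
grasp_force: 40.1
```

Run:
```python
from h import *
F=[]
for i in range(8):
    im,_=ctrl.get_image("side"); s=ctrl.read_state();F.append(s["force"])
print(np.mean(F,0),np.std(F,0),s["ee_pos"],s["grasp_force"],s["opening"])
blob("side",s["ee_pos"][:2],0.08,0.14,.03,"lift2");Q=blob("side",s["ee_pos"][:2],.105,.14,.03)
# circle fit on visible wall
from scipy.optimize import least_squares
f=least_squares(lambda p:np.hypot(Q[:,0]-p[0],Q[:,1]-p[1])-.017,s["ee_pos"][:2],loss="soft_l1",f_scale=.002);print("axis",f.x)
```

```text
[-0.20505307 -0.18247747 -1.23323145] [0.51136734 0.36875814 0.55756315] [0.49749188 0.26135802 0.15449247] 40.089571913704276 0.033604373420276556
side 234 min [0.4788 0.256  0.0969] max [0.5073 0.2789 0.1393]
side 196 min [0.4785 0.2564 0.1056] max [0.5079 0.2793 0.1398]
axis [0.49656516 0.26104187]
```

A weighs about 1.2 N, so it is the lighter one. I'll take it above hole_left at (0.574,0.069).

jog_arm(commands=[[[-0.2,0.08,0],[0,0,0],0],[[-0.4,0.16,0],[0,0,0],0],[[-0.6,0.24,0],[0,0,0],0],[[-0.8,0.32,0],[0,0,0],0],[[-0.92,0.37,0],[0,0,0],0],[[-0.962,0.384,0],[0,0,0],0],[[-0.962,0.384,0],[0,0,0],0],[[-0.962,0.384,0.15],[0,0,0],0],[[-0.962,0.384,0.23],[0,0,0],0],[[-0.962,0.384,0.23],[0,0,0],0],[[-0.962,0.384,0.23],[0,0,0],0]])

```text
time: 14.8
ee_pos: [0.5747, 0.0697, 0.1093]
tcp_rot: [[-0.002, 1.0, 0.001], [1.0, 0.002, 0.0], [0.0, 0.001, -1.0]]
force: [-0.2, -0.1, -1.3]
opening: 0.0339
grasp_force: 40.1
```

Run:
```python
from h import *
from scipy.optimize import least_squares
im,d=ctrl.get_image("side");s=ctrl.read_state();print(s["ee_pos"],s["force"])
W=world("side",d)
m=(np.hypot(W[...,0]-.574,W[...,1]-.069)<.03)&(W[...,2]>.062)&(W[...,2]<.095);Q=W[m]
f=least_squares(lambda p:np.hypot(Q[:,0]-p[0],Q[:,1]-p[1])-.017,[.574,.069],loss="soft_l1",f_scale=.002);print("barrel axis",f.x,m.sum())
# hole centres from the start pictures: rim of points lying below the top face
for c in("top","side"):
    W=world(c,np.load(f"{c}0.npy"))
    for h in((.574,.069),(.547,-.002)):
        r=np.hypot(W[...,0]-h[0],W[...,1]-h[1]);M=(r<.032);z=W[...,2]
        deep=M&(z<.036);hh=W[deep][:,:2].astype(np.float32);print(c,h,deep.sum(),np.round(cv2.minEnclosingCircle(hh),4) if 0 else (cv2.minEnclosingCircle(hh) if len(hh) else None))
c=np.array(px("side",[.574,.069,.06])).astype(int);x,y=c
cv2.imwrite("pics/ins.png",cv2.resize(im[y-60:y+50,x-80:x+80],(800,550),interpolation=cv2.INTER_CUBIC))
```

```text
[0.5748223  0.06951339 0.10936537] [ 0.26934421  0.54370319 -1.61150859]
barrel axis [0.57367366 0.06935061] 140
top (0.574, 0.069) 193 ((0.5692664384841919, 0.07115034013986588), 0.027129651978611946)
top (0.547, -0.002) 197 ((0.542289137840271, -0.00025140796788036823), 0.02704033814370632)
side (0.574, 0.069) 113 ((0.5677808523178101, 0.06901409476995468), 0.02666163444519043)
side (0.547, -0.002) 101 ((0.5399457216262817, -0.0021037342958152294), 0.026258135214447975)
```

View pics/ins.png

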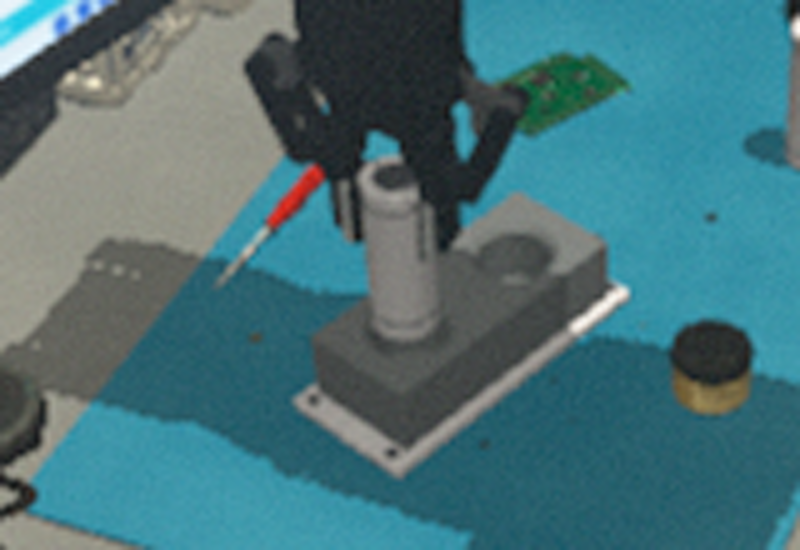

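The crop shows the held barrel upright, with its underside just above the left hole's mouth (about px 405,325) and looking centred. I'll lower it gently.

jog_arm(commands=[[[0,0,0.03],[0,0,0],0],[[0,0,0.05],[0,0,0],0],[[0,0,0.07],[0,0,0],0],[[0,0,0.09],[0,0,0],0],[[0,0,0.11],[0,0,0],0],[[0,0,0.11],[0,0,0],0]])

```text
time: 15.6
ee_pos: [0.5743, 0.069, 0.0861]
tcp_rot: [[-0.001, 1.0, -0.001], [1.0, 0.001, 0.0], [0.0, -0.001, -1.0]]
force: [0.2, -0.6, -0.4]
opening: 0.0338
grasp_force: 40.1
```

jog_arm(commands=[[[0,0,0.02],[0,0,0],0],[[0,0,0.04],[0,0,0],0],[[0,0,0.06],[0,0,0],0],[[0,0,0.08],[0,0,0],0],[[0,0,0.095],[0,0,0],0],[[0,0,0.095],[0,0,0],0]])

```text
time: 16.35
ee_pos: [0.5746, 0.069, 0.0678]
tcp_rot: [[-0.001, 1.0, 0.0], [1.0, 0.001, -0.0], [-0.0, 0.0, -1.0]]
force: [-2.3, 0.3, 4.1]
opening: 0.0337
grasp_force: 40.6
```

Run:
```python
from h import *
from scipy.optimize import least_squares
im,d=ctrl.get_image("side");s=ctrl.read_state();print(s["ee_pos"],s["force"])
W=world("side",d)
m=(np.hypot(W[...,0]-.574,W[...,1]-.069)<.03)&(W[...,2]>.056)&(W[...,2]<.09);Q=W[m]
f=least_squares(lambda p:np.hypot(Q[:,0]-p[0],Q[:,1]-p[1])-.017,[.574,.069],loss="soft_l1",f_scale=.002);print("barrel axis",f.x,m.sum())
```

```text
[0.57457622 0.06904306 0.06773111] [-2.48510177 -0.64047226  4.84529943]
barrel axis [0.57330518 0.06973258] 198
```

It is in the hole to about 2 mm from the floor, so I'll release it and retreat.

jog_arm(commands=[[[0,0,0],[0,0,0],0.3],[[0,0,0],[0,0,0],0.5],[[0,0,0],[0,0,0],0.8],[[0,0,0],[0,0,0],1],[[0,0,0],[0,0,0],1],[[0,0,0],[0,0,0],1],[[0,0,-0.2],[0,0,0],1],[[0,0,-0.45],[0,0,0],1],[[-0.2,0,-0.6],[0,0,0],1],[[-0.45,-0.15,-0.6],[0,0,0],1],[[-0.7,-0.3,-0.6],[0,0,0],1],[[-0.95,-0.45,-0.6],[0,0,0],1]])

```text
time: 17.9
ee_pos: [0.4837, -0.1224, 0.1876]
tcp_rot: [[-0.002, 1.0, 0.0], [1.0, 0.002, -0.0], [-0.0, 0.0, -1.0]]
force: [0.2, -0.6, 0.3]
opening: 0.0854
grasp_force: 0.0
```

Run:
```python
from h import *
print(ctrl.read_state()["ee_pos"])
Q=blob("top",(.574,.069),.085,.12,.03);print(np.median(Q,0),cv2.minEnclosingCircle(Q[:,:2].astype(np.float32)))
Q=blob("side",(.574,.069),.085,.12,.03)
im,d=ctrl.get_image("side");x,y=np.array(px("side",[.574,.069,.06])).astype(int)
cv2.imwrite("pics/seat.png",cv2.resize(im[y-60:y+50,x-80:x+80],(800,550),interpolation=cv2.INTER_CUBIC))
print(px("side",[.574,.069,.1])-[x-80,y-60])
im,d=ctrl.get_image("top")
print([r["location"] for r in ctrl.recognise("top","control_board")][:1])
W=world("top",d);hsv=cv2.cvtColor(im,cv2.COLOR_BGR2HSV)
m=(hsv[...,0]>40)&(hsv[...,0]<80)&(hsv[...,1]>80)&(np.hypot(W[...,0]-.6,W[...,1]+.194)<.08);print(m.sum(),cv2.minAreaRect(W[m][:,:2].astype(np.float32)),np.median(W[m],0))
```

```text
[ 0.48372046 -0.1223809   0.18760622]
top 170 min [0.56   0.0524 0.0865] max [0.5927 0.0834 0.1069]
[0.57534688 0.06851909 0.10215709] ((0.576179563999176, 0.06913794577121735), 0.01725986786186695)
side 157 min [0.5565 0.0545 0.0858] max [0.5872 0.0877 0.1019]
[79.9 48.4]
[[0.6957, -0.0546, 0.0068]]
0 ((0.0, 0.0), (0.0, 0.0), 0.0) [nan nan nan]
  return _methods._mean(a, axis=axis, dtype=dtype,
  ret = um.true_divide(
```

View pics/seat.png

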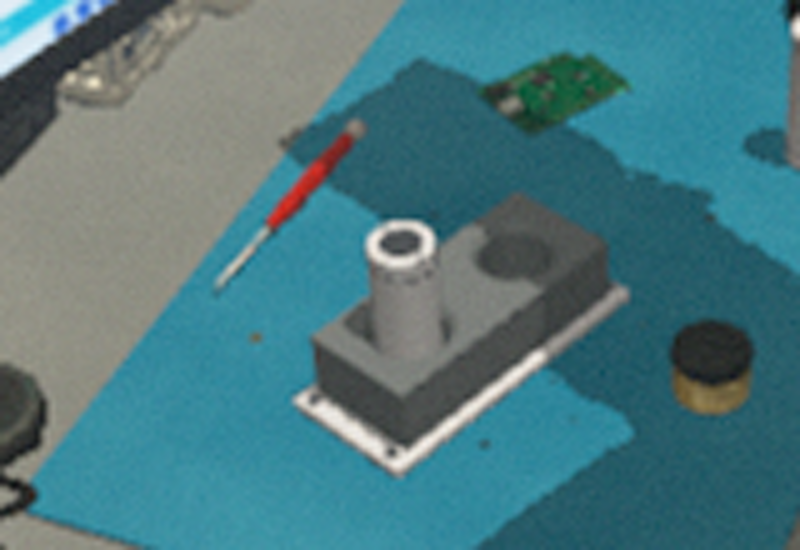

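The crop shows A upright and seated in the left hole (top at px 402,243, about 55 mm out). Next I'll fetch B.

jog_arm(commands=[[[-0.2,-0.15,0],[0,0,0],1],[[-0.323,-0.234,0],[0,0,0],1],[[-0.323,-0.234,0.15],[0,0,0],1],[[-0.323,-0.234,0.2],[0,0,0],1],[[-0.323,-0.234,0.4],[0,0,0],1],[[-0.323,-0.234,0.6],[0,0,0],1],[[-0.323,-0.234,0.66],[0,0,0],1],[[-0.323,-0.234,0.66],[0,0,0],1]])

```text
time: 19.15
ee_pos: [0.4384, -0.1853, 0.0557]
tcp_rot: [[-0.002, 1.0, -0.001], [1.0, 0.002, 0.0], [0.0, -0.001, -1.0]]
force: [0.2, -0.0, 0.9]
opening: 0.0854
grasp_force: 0.0
```

jog_arm(commands=[[[0,0,0],[0,0,0],0.6],[[0,0,0],[0,0,0],0.4],[[0,0,0],[0,0,0],0.2],[[0,0,0],[0,0,0],0.0],[[0,0,0],[0,0,0],0],[[0,0,0],[0,0,0],0],[[0,0,0],[0,0,0],0],[[0,0,0],[0,0,0],0]])

```text
time: 20.15
ee_pos: [0.4381, -0.186, 0.0562]
tcp_rot: [[-0.001, 1.0, 0.001], [1.0, 0.001, -0.001], [-0.001, 0.001, -1.0]]
force: [-4.2, 0.1, 8.9]
opening: 0.0334
grasp_force: 38.8
```

jog_arm(commands=[[[0,0,-0.1],[0,0,0],0],[[0,0,-0.25],[0,0,0],0],[[0,0,-0.45],[0,0,0],0],[[0,0.1,-0.625],[0,0,0],0],[[-0.02,0.25,-0.625],[0,0,0],0],[[-0.03,0.4,-0.625],[0,0,0],0],[[-0.04,0.55,-0.625],[0,0,0],0],[[-0.04,0.7,-0.625],[0,0,0],0],[[-0.04,0.81,-0.625],[0,0,0],0],[[-0.04,0.81,-0.625],[0,0,0],0],[[-0.04,0.81,-0.625],[0,0,0],0],[[-0.04,0.81,-0.625],[0,0,0],0]])

```text
time: 21.65
ee_pos: [0.5994, -0.1935, 0.1807]
tcp_rot: [[-0.001, 1.0, -0.0], [1.0, 0.001, 0.0], [0.0, -0.0, -1.0]]
force: [-0.3, -0.6, -3.7]
opening: 0.0333
grasp_force: 42.5
```

jog_arm(commands=[[[0,0,0],[0,0,0],0],[[0,0,0],[0,0,0],0],[[0,0,0],[0,0,0],0],[[0,0,0],[0,0,0],0]])

```text
time: 22.15
ee_pos: [0.6, -0.1935, 0.1805]
tcp_rot: [[-0.001, 1.0, 0.0], [1.0, 0.001, 0.0], [0.0, 0.0, -1.0]]
force: [-0.3, -0.6, -3.8]
opening: 0.0335
grasp_force: 42.5
```

Run:
```python
from h import *
F=[]
for i in range(6):
    im,_=ctrl.get_image("side"); s=ctrl.read_state();F.append(s["force"])
print(np.mean(F,0),s["ee_pos"],s["grasp_force"],s["opening"],abs(np.array(s["joint_vel"])).max())
cv2.imwrite("pics/end.png",im);blob("side",s["ee_pos"][:2],.06,.17,.03)
for t in["control_board","phone_board","flux_pot","tape_black","driver_red","marker"]:
  print(t,[(np.round(r["location"],3).tolist(),round(r["conf"],2)) for r in ctrl.recognise("side",t)][:3])
a=cv2.imread("pics/top0.png");W=world("top",np.load("top0.npy"));a=cv2.cvtColor(a,cv2.COLOR_BGR2HSV)
m=(a[...,0]>40)&(a[...,0]<82)&(a[...,1]>60)&(np.hypot(W[...,0]-.6,W[...,1]+.194)<.08);print(m.sum(),cv2.minAreaRect(W[m][:,:2].astype(np.float32)))
```

```text
[ 0.02651545 -0.07784666 -3.9120619 ] [ 0.6000464  -0.19353994  0.18045726] 42.524227537214756 0.03333699222656572 0.001102652991266506
side 169 min [ 0.5808 -0.1963  0.1241] max [ 0.6111 -0.175   0.1695]
control_board [([0.601, -0.192, 0.001], 0.68), ([0.464, -0.321, 0.016], 0.49)]
phone_board [([0.527, -0.396, -0.002], 0.54)]
flux_pot [([0.427, 0.024, 0.027], 0.56)]
tape_black [([0.465, -0.322, 0.015], 0.61)]
driver_red [([0.694, -0.051, 0.007], 0.5), ([0.552, 0.05, 0.029], 0.33)]
marker [([0.336, -0.196, 0.01], 0.47)]
452 ((0.6025023460388184, -0.19442206621170044), (0.0724034532904625, 0.050156641751527786), 58.23196029663086)
```

View pics/end.png

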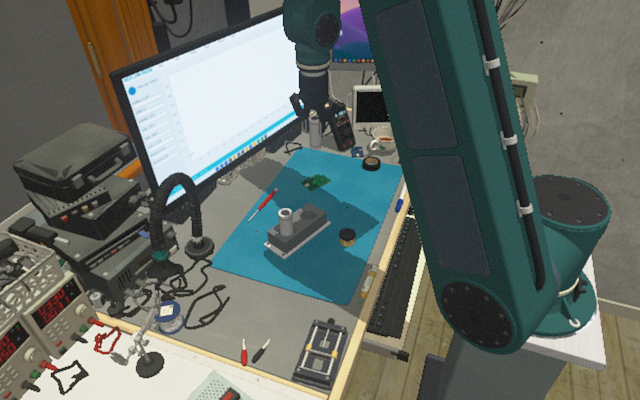

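The picture shows B held upright at px (316,128) above the board at (316,182), and A seated in the rack at (287,220). Everything else is where it started, so I'll hand in.

```bash
python3 -c "
from cell import ctrl
print(ctrl.job_done())"
```

```text
the job is handed in; nothing more can be done
None
```

The job is handed in: the lighter barrel (about 1.2 N) stands seated in the rack's left hole, and the heavier one (about 3.9 N) is held upright and still over the middle of the large board, about 12 cm up; the hand-in returned no verdict.

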